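# Tip the check-valve ball into the wash crate, keep its spring

## Task

Pick up the yellow twin-bay tray by its red grip and tip it over the green wash crate so that the steel ball rolls out of its bay into the crate, while the coil spring stays in the other bay. Then stand the tray, with the spring still in it, upright on the bench clear of the crate and let go. Do not touch the ball or the spring with the gripper.

Things in the scene. Friction and masses are not known exactly. Their poses are not given: they have to be found in the camera images.
- tray_grip (a point): Middle of the red grip of the loose yellow tray (0.35 kg, 170 x 110 mm), 93 mm above its underside; axes are the tray's: z up, y along the divider, one bay at +x, one at -x. Grip: bar 14 mm thick in x, 70 long in y, 60 to 115 mm up, on a 62 mm high divider. Each bay: flat floor 4 mm thick to 38 mm from the divider, then a 25 degree ramp up to its lip 85 mm out, 25 mm up; side walls 50 mm high.
- ball_center (a point): Centre of the bright steel ball, 30 mm in diameter, 0.11 kg. It rolls freely and starts in either of the tray's two bays, which one varies. It rolls out over that bay's ramp and lip when that side of the tray is tipped down well past 25 degrees (45 is plenty).
- spring_center (a point): Centre of the dark steel coil spring, 26 mm in diameter, 50 mm long along its own y. It starts lying along the divider in the bay without the ball; when the ball's side is tipped down it rests against the divider.
- crate: Fixed green crate, open on top, 200 mm in x, 180 in y, 70 high, walls and floor 5 thick; origin at the centre of its underside, z up. It stands left or right of the tray, opposite a fixed blue tub of the same size with valves in it, not to be used. A wrench, a can (130 mm tall) and a brass sleeve lie loose beyond them, 0.7 m or more ahead of the robot.
There are look-alikes about, which are no part of the job. Of the things that look like the part that bears tray_grip, take the one that is farthest from the robot's base at the start. Of the things that look like the part that bears spring_center, take the one that is farthest to the robot's left at the start.

How it is judged (in metres and radians):
On the way, in this order (a step that is already met when the one before it is completed fails the run):
1. the tray is held over the crate and tipped by more than 17 degrees (angle between tray_grip's own z axis and vertical above 0.3 rad and horizontal distance between tray_grip and crate below 0.2 m and height (world z) of tray_grip above 0.13 m), for 0.02 s.
2. the ball is in the crate (x of ball_center in the frame of crate between -0.095 and 0.095 m and y of ball_center in the frame of crate between -0.085 and 0.085 m and z of ball_center in the frame of crate below 0.07 m), for 0.1 s.
At the end, for the whole second after the job is handed in: The ball lies inside the crate; the spring lies inside the tray; the tray stands on the bench outside the crate, upright within 10 degrees, its grip within 10 mm of its height when standing on the bench (all of step 2 and z of ball_center in the frame of crate above 0 m and x of spring_center in the frame of tray_grip between -0.08 and 0.08 m and y of spring_center in the frame of tray_grip between -0.055 and 0.055 m and z of spring_center in the frame of tray_grip below -0.038 m and angle between tray_grip's own z axis and vertical below 0.175 rad and height (world z) of tray_grip between 0.083 and 0.103 m and horizontal distance between tray_grip and crate above 0.12 m); the robot touches nothing.
It fails at once if the gripper touches the ball (contact force between the fingers and ball above 0.5 N).
It fails at once if the gripper touches the spring (contact force between the fingers and spring above 0.5 N).
It fails at once if the spring leaves its bay of the tray (not (x of spring_center in the frame of tray_grip between -0.095 and 0.095 m and y of spring_center in the frame of tray_grip between -0.06 and 0.06 m) or z of spring_center in the frame of tray_grip above -0.033 m).
It also fails if it takes over 59 s, if anything falls off the work surface, if the arm or the gripper's body presses on something with over 40 N, if the wrist force passes 120 N, or if a joint passes its speed limit or range.

## Robot

A 6-joint arm with a two-finger parallel gripper is mounted at the origin on the work surface. World frame = base frame: x ahead of the robot, y to its left, z up, the work surface at z = 0. Lengths are in mm, angles in rad, forces in N, time in s.
With the tool pointing down it reaches from about 350 to 875 mm from the base axis. Payload 4.2 kg.
Tool frame: the origin (TCP) lies midway between the tips of the shut fingers; the grasp point (between the pads) lies 19 mm behind it; z points along the fingers, y is the line along which they close (so a half turn about z gives the same grasp; the last joint's range is limited). The gripper opens to 85 mm and grips with 20 to 120 N. Pads are 22 mm wide; open, the fingers measure 114 mm over their backs; the gripper's body (76 mm by 85 mm) begins 54 mm behind the grasp point. The pads swing forward as they close: fully open they stand 13 mm farther back than shut.
Start: joints at [1.48, 0.385, 0.008, 0, -1.194, -0.259], TCP at [214.161, 587.141, 231.312] pointing down, gripper open.
Joint ranges: [-3.14, 3.14], [-1.21, 2.06], [-1.07, 1.41], [-3.16, 2.05], [-2.99, -0.16], [-3.1, 3.1]. Speed limits (rad/s): [2.79, 2.79, 3.14, 3.14, 3.14, 3.14].

## Interface

Orientations are given as a unit quaternion [x, y, z, w].
In Python, from bench import read_state, get_image, job_done gives the robot as it stands.
- The arm moves only by the tool servo_tool, never from a script. Its arguments are lists of equal length, an entry for each row: "rotation": the turn, a rotation vector about the world's x, y, z scaled (see below), a list of three; "slide": the shift along the world's x, y, z scaled (see below), a list of three; "grip": the opening, from -1 (shut) to 1 (fully open). In form: {"rotation": [[rx, ry, rz], ...], "slide": [[tx, ty, tz], ...], "grip": [grip, ...]}. A call has 1 to 8 rows; each row is the pose to reach, as a shift and turn from the pose commanded when the call began, turning the shorter way round; what a row does not reach only later rows make up. The controller multiplies each number of a shift by 0.2 m and each number of a turn by 360 degrees. A row lasts 1/8 s, in which the tool goes at most 62.5 mm and 10.7 degrees, less where a joint would pass 70% of its speed; a pose out of reach is approached as far as the arm can. A call with a number of a shift or a turn outside -1 to 1 is refused whole. A call with a gripper value outside its range is refused whole. The fingers move at their own pace and stop on an object; the grip force is fixed at half the most. Time passes only in rows, so rows that repeat a pose let the fingers close. It gives the time, the measured TCP pose, the force, the opening and the grip force at its end, in the units of the state.
- read_state(): the state, without advancing time (a new reading comes with each control period).
- get_image(name): name is "scene" or "top" or "wrist"; returns a dict with "image" (384x512x3 uint8, red, green, blue), "depth" (384x512 float32, mm along the optical axis (not along the pixel's ray), 0 where there is no reading), "camera_matrix" (3x3 intrinsics, pixels), "rvec" (rotation vector, rad) and "tvec" (3), from world to camera coordinates, as OpenCV has them; the wrist camera has in their place "hand_eye" (4x4, takes a point from camera to tool coordinates, whose origin is the TCP and whose axes are the flange's). Camera axes: x right, y down, z forward; pixel columns grow to the right and rows downward; lengths in mm; the calibration is good to about 2 mm. A picture is of the moment at which its call begins: read the wrist's pose just before it.
- job_done(): hands the job in; it is judged then, once.
The state is a dict: "clock": time; "joints": joint angles; "joint_vel": joint speeds; "joint_efforts": joint torques, N m; "position": TCP position; "ee_rot": TCP orientation; "contact_force": force on the tool from outside, world axes, zero at the start; "wrist_torque": the same for the moment, N m; "gripper_width": finger opening in mm; "grasp_force": force on a finger pad.
Only numpy, scipy, OpenCV 4.12 (cv2) and the standard library are available. Lean on these libraries where they do the work, as an engineer would, in place of code of your own. Each camera call takes 0.05 s, during which the arm holds its last target. There are 200 camera calls.

## Working session

There is one attempt and no reset: what is moved stays moved. The work goes in short steps, Python scripts to look and compute and a tool call to move; the robot and the scene stay as the last step left them, time stands still between calls to the robot, and variables do not carry over. Pictures are saved under pics/ and viewed, at most 10 in all, crops included, and the job is handed in when it is done.

Besides the shell and the picture viewer there is one more tool, called after ">>>" as name(argument=value, ...) on one line, values as JSON. servo_tool: Moves the arm, as the interface text tells. Shifts and turns lie within -1 to 1; 1 stands for 0.2 m of shift or 360 degrees of turn. Its arguments: {"type":"object","properties":{"rotation":{"type":"array","items":{"type":"array","items":{"type":"number","minimum":-1,"maximum":1}}},"slide":{"type":"array","items":{"type":"array","items":{"type":"number","minimum":-1,"maximum":1}}},"grip":{"type":"array","items":{"type":"number"}}},"required":["rotation","slide","grip"]}

```bash
mkdir -p pics
cat > h.py <<'E'
import numpy as np, cv2
from bench import read_state,get_image,job_done
def cloud(d):
    R=cv2.Rodrigues(np.array(d["rvec"],float))[0];t=np.array(d["tvec"],float).ravel();K=np.array(d["camera_matrix"])
    z=d["depth"].astype(float);v,u=np.mgrid[:z.shape[0],:z.shape[1]]
    c=np.stack([(u-K[0,2])*z/K[0,0],(v-K[1,2])*z/K[1,1],z],-1)
    return (c-t)@R
def save(d,n): cv2.imwrite(f"pics/{n}.png",cv2.cvtColor(d["image"],cv2.COLOR_RGB2BGR))
E
python3 - <<'E'
from h import *
a={}
for n in("top","scene"):
    d=get_image(n);save(d,n+"0");a[n]=d["image"];a[n+"p"]=cloud(d)
np.savez("d0.npz",**a)
c=np.hstack([a["top"],a["scene"]])
print(read_state())
E
```

```text
{'clock': 0.1, 'joints': array([ 1.47959982e+00,  3.85498036e-01,  6.76782227e-03, -4.00338604e-04,
       -1.19400886e+00, -2.58587599e-01]), 'joint_vel': array([ 1.78697068e-03, -1.38696394e-03,  2.71385333e-04,  1.22095613e-03,
        2.07072667e-04, -6.09785517e-05]), 'joint_efforts': array([-6.83295693e-04, -3.93321168e+01,  1.88929117e+01,  4.19799149e+00,
       -2.59617183e-03,  5.98243204e-06]), 'position': array([214.00655112, 586.66947438, 230.32711257]), 'ee_rot': array([ 9.84731997e-01, -1.74074456e-01, -1.04200084e-04,  9.83526816e-04]), 'contact_force': array([-0.58045035, -0.12323846, -0.48862234]), 'wrist_torque': array([-0.00829382, -0.01901027,  0.0268664 ]), 'grasp_force': 0.0, 'gripper_width': 85.66908502040424}
```

View pics/top0.png

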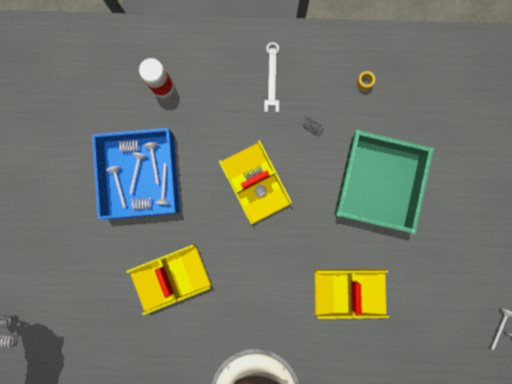

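View pics/scene0.png

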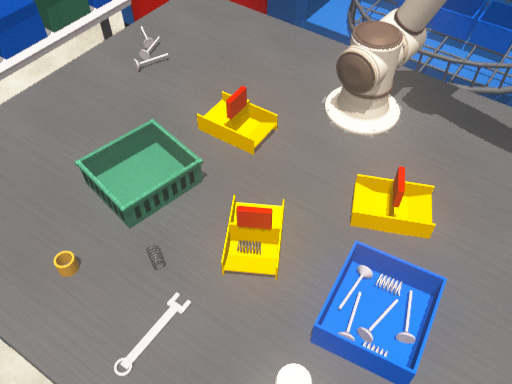

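The top view shows the target tray at about (255,182), with the ball on its near (lower) side at (261,191) and the spring on the far side at (254,175). The green crate is to the right at (385,183), and the empty look-alike trays are nearer the robot.

Run:
```python
from h import *
D=np.load("d0.npz")
im=D["top"].astype(int);P=D["topp"];r,g,b=im[...,0],im[...,1],im[...,2]
v,u=np.mgrid[:384,:512]
def rep(n,m,zmin=-1e9,zmax=1e9):
    m=m&(P[...,2]>zmin)&(P[...,2]<zmax);q=P[m]
    (c,s,a)=cv2.minAreaRect(q[:,:2].astype(np.float32));print(n,m.sum(),"med",np.median(q,0).round(1),"rect",np.round(c,1),np.round(s,1),round(a,1), "zmax",q[:,2].max().round(1))
box=(u>215)&(u<297)&(v>135)&(v<228)
red=(r>150)&(g<70)&box
rep("grip",red,95)
yel=(r>150)&(g>120)&(b<80)
rep("tray",yel&box)
rep("traytop",yel&box,40)
rep("crate",(g>r+30)&(u>320)&(v<250),55)
ball=box&(abs(r-g)<25)&(abs(g-b)<25)&(u>252)&(u<270)&(v>182)&(v<200)
rep("ball",ball)
S=D["scene"].astype(int);Q=D["scenep"];sr,sg=S[...,0],S[...,1]
P=Q;v,u=np.mgrid[:384,:512]
rep("grip scene",(sr>150)&(sg<70)&(u>230)&(u<280)&(v>200)&(v<235),60)
rep("crate scene",(sg>sr+30)&(u<205)&(v>110)&(v<230),60)
```

```text
grip 158 med [516.3  13.7 115. ] rect [517.   15.2] [13.2 62.6] 28.6 zmax 119.4
tray 2752 med [514.5  15.6  13.2] rect [511.7  12.4] [184.9 111.8] 28.7 zmax 1090.1
traytop 313 med [512.1   4.6  50.8] rect [511.   10.8] [181.9 109.4] 28.8 zmax 1090.1
crate 1591 med [ 528.6 -306.1   69.5] rect [ 527.2 -202.8] [402.5 239.4] 88.6 zmax 1090.1
ball 90 med [497.    1.6  31.2] rect [460.4   0.8] [95.9 24.5] 1.5 zmax 1090.1
grip scene 594 med [523.8  16.3 100.1] rect [743.  196.4] [594.   65.9] 38.8 zmax 855.6
crate scene 1685 med [ 536.1 -280.9   69.3] rect [677.4   7.7] [910.4 249.4] 63.0 zmax 855.6
```

```bash
cat >> h.py <<'E'
def rect(n,P,m,zmin,zmax):
    q=P[m&(P[...,2]>zmin)&(P[...,2]<zmax)]
    c,s,a=cv2.minAreaRect(q[:,:2].astype(np.float32));print(n,len(q),"med",np.median(q,0).round(1),"rect",np.round(c,1),np.round(s,1),round(a,1))
E
python3 - <<'E'
from h import *
D=np.load("d0.npz")
v,u=np.mgrid[:384,:512]
S=D["top"].astype(int);P=D["topp"];r,g=S[...,0],S[...,1]
box=(u>215)&(u<297)&(v>135)&(v<228)
rect("grip",P,(r>130)&(g<70)&box,100,125)
rect("tray",P,(r>130)&(g>110)&(S[...,2]<90)&box,15,60)
rect("crate",P,(g>r+25)&(u>320)&(v<250),60,75)
S=D["scene"].astype(int);P=D["scenep"];r,g=S[...,0],S[...,1]
box=(u>215)&(u<290)&(v>190)&(v<280)
rect("grip s",P,(r>130)&(g<70)&box,60,125)
rect("tray s",P,(r>130)&(g>110)&(S[...,2]<90)&box,15,60)
rect("crate s",P,(g>r+25)&(u<210)&(v<240)&(v>110),60,75)
from scipy.spatial.transform import Rotation as R
print(R.from_quat(read_state()["ee_rot"]).as_matrix().round(3))
E
```

```text
grip 158 med [516.3  13.7 115. ] rect [517.   15.2] [13.2 62.6] 28.6
tray 1231 med [528.8  12.   23.2] rect [518.2  14.5] [171.6 109.9] 28.8
crate 1472 med [ 528.8 -304.    69.5] rect [ 525.  -293.1] [190.4 210.1] 78.1
grip s 591 med [523.8  15.9  99.9] rect [520.3  17.9] [12.3 66.9] 28.8
tray s 1781 med [533.5  21.1  26.8] rect [518.5  15.7] [173.4 110.1] 28.7
crate s 1681 med [ 532.5 -282.3   69.2] rect [ 524.7 -291.6] [193.6 210.7] 78.2
[[ 0.939 -0.343 -0.001]
 [-0.343 -0.939 -0.002]
 [ 0.     0.002 -1.   ]]
```

>>> servo_tool(rotation=[[0,0,-0.04],[0,0,-0.04],[0,0,-0.04],[0,0,-0.04],[0,0,-0.04]], slide=[[0.5,-0.95,0],[0.5,-0.95,0],[0.5,-0.95,0],[0.5,-0.95,0],[0.5,-0.95,0]], grip=[1,1,1,1,1])

```text
clock: 0.72
position: [314.7, 395.4, 231.3]
ee_rot: [0.955, -0.297, -0.0, 0.0]
contact_force: [0.2, 0.5, 0.6]
gripper_width: 85.5
grasp_force: 0.0
```

>>> servo_tool(rotation=[[0,0,-0.04],[0,0,-0.04],[0,0,-0.04],[0,0,-0.04],[0,0,-0.04]], slide=[[0.5,-0.95,0],[0.5,-0.95,0],[0.5,-0.95,0],[0.5,-0.95,0],[0.5,-0.95,0]], grip=[1,1,1,1,1])

```text
clock: 1.35
position: [414.7, 206.7, 231.1]
ee_rot: [0.91, -0.415, -0.0, 0.0]
contact_force: [-0.4, -0.3, 0.3]
gripper_width: 85.3
grasp_force: 0.0
```

>>> servo_tool(rotation=[[0,0,-0.035],[0,0,-0.035],[0,0,-0.035],[0,0,-0.035],[0,0,-0.035],[0,0,-0.035]], slide=[[0.52,-0.958,0],[0.52,-0.958,0],[0.52,-0.958,0],[0.52,-0.958,0],[0.52,-0.958,0],[0.52,-0.958,0]], grip=[1,1,1,1,1,1])

```text
clock: 2.1
position: [518.1, 17.0, 231.0]
ee_rot: [0.86, -0.51, -0.0, 0.0]
contact_force: [0.3, 0.1, 0.2]
gripper_width: 85.4
grasp_force: 0.0
```

```bash
cat >> h.py <<'E'
from scipy.spatial.transform import Rotation as Rot
def wcloud():
    s=read_state();d=get_image("wrist");K=np.array(d["camera_matrix"]);H=np.array(d["hand_eye"])
    z=d["depth"].astype(float);v,u=np.mgrid[:z.shape[0],:z.shape[1]]
    c=np.stack([(u-K[0,2])*z/K[0,0],(v-K[1,2])*z/K[1,1],z],-1)
    R=Rot.from_quat(s["ee_rot"]).as_matrix()
    return s,d,(c@H[:3,:3].T+H[:3,3])@R.T+s["position"]
E
python3 - <<'E'
from h import *
s,d,P=wcloud();save(d,"w1")
S=d["image"].astype(int);r,g=S[...,0],S[...,1]
near=np.linalg.norm(P[...,:2]-[518,15],axis=-1)<70
rect("grip",P,(r>130)&(g<70)&near,105,125)
R=Rot.from_quat(s["ee_rot"]).as_matrix();print(np.degrees(np.arctan2(*R[:2,1][::-1])),s["position"])
E
```

```text
grip 827 med [514.7  12.4 114.2] rect [515.6  11.1] [13.  68.3] 28.4
-151.36582033914829 [518.11841465  16.95506429 230.96607212]
```

View pics/w1.png

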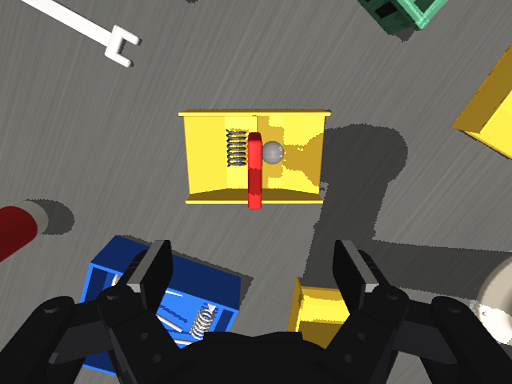

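The wrist view shows the red grip at (254,170), the ball at (272,152) and the spring at (237,148), in separate bays. The measured pose is consistent, so I'm going down.

>>> servo_tool(rotation=[[0,0,0],[0,0,0],[0,0,0],[0,0,0],[0,0,0],[0,0,0],[0,0,0]], slide=[[-0.005,-0.017,-0.2],[-0.005,-0.017,-0.35],[-0.005,-0.017,-0.5],[-0.005,-0.017,-0.62],[-0.005,-0.017,-0.7],[-0.005,-0.017,-0.77],[-0.005,-0.017,-0.77]], grip=[1,1,1,1,1,1,1])

```text
clock: 3.02
position: [516.5, 12.8, 76.6]
ee_rot: [0.86, -0.51, -0.001, 0.001]
contact_force: [-0.0, -0.1, 0.2]
gripper_width: 85.5
grasp_force: 0.0
```

>>> servo_tool(rotation=[[0,0,0],[0,0,0],[0,0,0],[0,0,0],[0,0,0],[0,0,0],[0,0,0],[0,0,0]], slide=[[0,0,0],[0,0,0],[0,0,0],[0,0,0],[0,0,0],[0,0,0],[0,0,0],[0,0,0]], grip=[0.5,0.2,-0.1,-0.4,-0.7,-1,-1,-1])

```text
clock: 4.03
position: [517.8, 12.3, 77.7]
ee_rot: [0.86, -0.511, 0.001, -0.0]
contact_force: [1.8, 1.4, 3.2]
gripper_width: 13.3
grasp_force: 58.9
```

>>> servo_tool(rotation=[[0,0,0],[0,0,0],[0,0,0],[0.003,-0.006,0],[0.006,-0.012,0],[0.009,-0.018,0],[0.0133,-0.0244,0],[0.0133,-0.0244,0]], slide=[[0,0,0.04],[0,0,0.12],[0,0,0.22],[0,0,0.34],[0,0,0.46],[0,0,0.56],[0,0,0.63],[0,0,0.65]], grip=[-1,-1,-1,-1,-1,-1,-1,-1])

```text
clock: 5.03
position: [515.8, 11.7, 207.3]
ee_rot: [0.856, -0.509, 0.044, -0.075]
contact_force: [0.1, 0.8, -5.8]
gripper_width: 13.3
grasp_force: 58.8
```

Run:
```python
from h import *
d=get_image("scene");save(d,"s2");s=read_state();print(s["position"],s["contact_force"],s["gripper_width"],s["joints"])
```

```text
[516.35298837  11.78391813 207.39738341] [ 0.08633697  0.49230609 -4.84738472] 13.574468705022278 [ 0.3180563   0.1473073  -0.38224699 -0.04121173 -0.87102858  0.20356331]
```

View pics/s2.png

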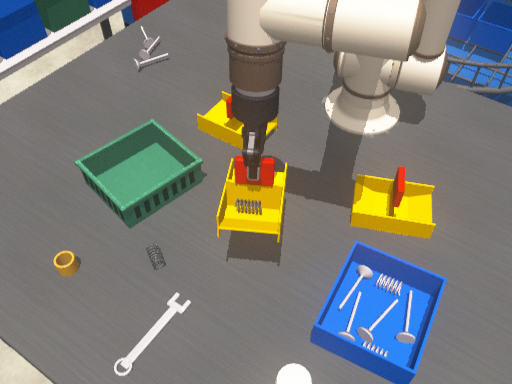

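The tray is lifted cleanly at (252,195), with the spring still in its bay at (249,207). Next I carry it gently to the crate.

>>> servo_tool(rotation=[[0,0,0],[0,0,0],[0,0,0],[0,0,0],[0,0,0],[0,0,0],[0,0,0],[0,0,0]], slide=[[0.005,-0.02,0],[0.015,-0.07,0],[0.03,-0.15,0],[0.05,-0.24,0],[0.07,-0.34,0],[0.09,-0.45,0],[0.12,-0.56,0],[0.14,-0.67,0]], grip=[-1,-1,-1,-1,-1,-1,-1,-1])

```text
clock: 6.08
position: [545.3, -123.2, 206.3]
ee_rot: [0.856, -0.509, 0.044, -0.074]
contact_force: [0.0, 0.2, -5.2]
gripper_width: 13.3
grasp_force: 58.8
```

>>> servo_tool(rotation=[[0,0,0],[0,0,0],[0,0,0],[0,0,0],[0,0,0],[0,0,0],[0,0,0],[0,0,0]], slide=[[0.02,-0.11,0],[0.04,-0.22,0],[0.06,-0.33,-0.01],[0.08,-0.44,-0.02],[0.1,-0.54,-0.04],[0.12,-0.62,-0.06],[0.14,-0.68,-0.07],[0.155,-0.715,-0.075]], grip=[-1,-1,-1,-1,-1,-1,-1,-1])

```text
clock: 7.08
position: [576.4, -265.5, 191.9]
ee_rot: [0.856, -0.509, 0.044, -0.075]
contact_force: [0.3, -0.0, -5.6]
gripper_width: 13.5
grasp_force: 58.8
```

Run:
```python
from h import *
d=get_image("top");save(d,"t3");s=read_state();print(s["position"],s["ee_rot"],s["contact_force"],s["gripper_width"],s["joints"])
```

```text
[ 576.77131074 -266.02807398  191.91285232] [ 0.85630676 -0.50907227  0.04466662 -0.0747599 ] [ 0.05521773  0.72687757 -5.79628436] 13.252300916122516 [-0.23604823  0.38482288 -0.05404614 -0.13772053 -1.00591851  0.80058245]
```

View pics/t3.png

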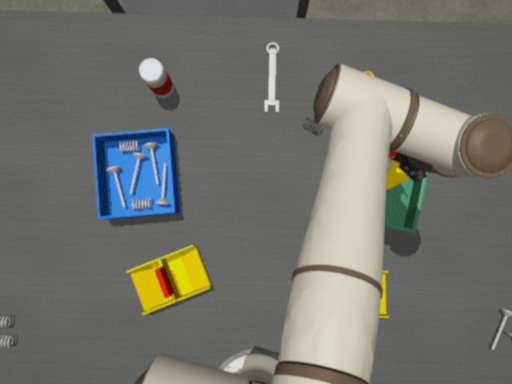

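The arm hides most of the tray at about (405,175), over the crate, as intended. Now I tip it slowly.

>>> servo_tool(rotation=[[0.004,-0.0073,0],[0.008,-0.0146,0],[0.012,-0.0219,0],[0.016,-0.0292,0],[0.02,-0.0365,0],[0.024,-0.0438,0],[0.028,-0.0511,0],[0.032,-0.0585,0]], slide=[[0,0,0],[0,0,0],[0,0,0],[0,0,0],[0,0,0],[0,0,0],[0,0,0],[0,0,0]], grip=[-1,-1,-1,-1,-1,-1,-1,-1])

```text
clock: 8.12
position: [575.9, -264.4, 192.6]
ee_rot: [0.822, -0.488, 0.149, -0.252]
contact_force: [0.7, -0.5, -5.4]
gripper_width: 13.2
grasp_force: 59.0
```

>>> servo_tool(rotation=[[0.004,-0.0073,0],[0.008,-0.0146,0],[0.012,-0.0219,0],[0.016,-0.0292,0],[0.016,-0.0292,0],[0.016,-0.0292,0],[0.016,-0.0292,0],[0.016,-0.0292,0]], slide=[[0,0,0],[0,0,0],[0,0,0],[0,0,0],[0,0,0],[0,0,0],[0,0,0],[0,0,0]], grip=[-1,-1,-1,-1,-1,-1,-1,-1])

```text
clock: 9.12
position: [576.4, -264.5, 192.6]
ee_rot: [0.792, -0.47, 0.199, -0.336]
contact_force: [-0.4, 0.2, -3.9]
gripper_width: 13.3
grasp_force: 59.3
```

Run:
```python
from h import *
d=get_image("scene");save(d,"s4");s=read_state();print(s["position"],s["contact_force"],s["gripper_width"],s["joints"])
R=Rot.from_quat(s["ee_rot"]).as_matrix();print(np.degrees(np.arccos(-R[2,2])))
```

```text
[ 576.36241862 -264.55968126  192.48160466] [ 0.02937308 -0.07533397 -4.94333174] 13.069729618243887 [-0.57374154  0.35327366 -0.07809324 -0.91360467 -0.92522574  1.56943478]
45.987344496748385
```

View pics/s4.png

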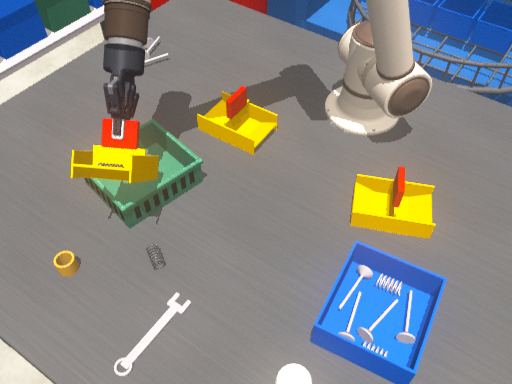

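The tray is tipped 46° at (118,165) and the spring is still visible at (112,165). The ball isn't visible, and the vertical force dropped by about the ball's weight. Now I level the tray and check.

>>> servo_tool(rotation=[[-0.006,0.011,0],[-0.012,0.0219,0],[-0.018,0.0329,0],[-0.024,0.0438,0],[-0.03,0.0548,0],[-0.036,0.0658,0],[-0.042,0.0767,0],[-0.048,0.0877,0]], slide=[[0,0,0],[0,0,0],[0,0,0],[0,0,0],[0,0,0.02],[0,0,0.04],[0,0,0.06],[0,0,0.075]], grip=[-1,-1,-1,-1,-1,-1,-1,-1])

```text
clock: 10.18
position: [576.2, -264.0, 207.6]
ee_rot: [0.856, -0.509, 0.044, -0.075]
contact_force: [-0.0, -1.0, -5.6]
gripper_width: 12.9
grasp_force: 59.2
```

>>> servo_tool(rotation=[[0,0,0],[0,0,0],[0,0,0],[0,0,0],[0,0,0],[0,0,0],[0,0,0],[0,0,0]], slide=[[-0.005,0.02,0],[-0.015,0.07,0],[-0.03,0.15,0],[-0.05,0.24,0],[-0.07,0.34,0],[-0.09,0.45,0],[-0.12,0.56,0],[-0.14,0.67,0]], grip=[-1,-1,-1,-1,-1,-1,-1,-1])

```text
clock: 11.18
position: [547.4, -129.1, 207.5]
ee_rot: [0.856, -0.509, 0.045, -0.075]
contact_force: [-0.4, -0.2, -4.9]
gripper_width: 13.2
grasp_force: 59.3
```

>>> servo_tool(rotation=[[0,0,0],[0,0,0],[0,0,0],[0,0,0],[0,0,0],[0,0,0],[0,0,0],[0,0,0]], slide=[[-0.02,0.11,0],[-0.04,0.22,0],[-0.06,0.33,0],[-0.08,0.44,0],[-0.1,0.54,0],[-0.12,0.62,0],[-0.14,0.68,0],[-0.155,0.715,0]], grip=[-1,-1,-1,-1,-1,-1,-1,-1])

```text
clock: 12.18
position: [516.6, 13.0, 207.5]
ee_rot: [0.857, -0.509, 0.044, -0.075]
contact_force: [0.5, -0.4, -4.9]
gripper_width: 13.2
grasp_force: 59.3
```

Run:
```python
from h import *
d=get_image("scene");save(d,"s5");s=read_state();print(s["position"],s["ee_rot"],s["contact_force"],s["gripper_width"])
```

```text
[516.38690584  13.30104913 207.45288416] [ 0.85658986 -0.50855184  0.04434808 -0.07524676] [-0.71401005 -0.70127781 -5.70124184] 13.413852051426007
```

View pics/s5.png

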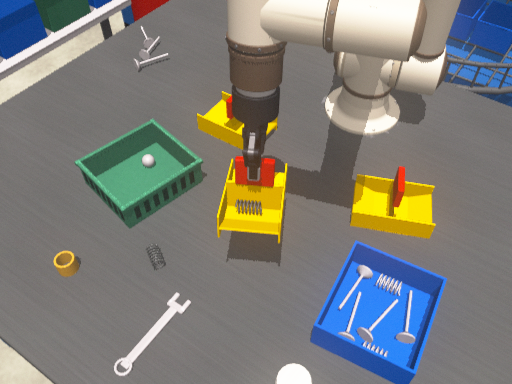

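The ball lies in the crate at (148,160) and the spring is in the tray at (249,208). Now I level the tray and set it down.

>>> servo_tool(rotation=[[-0.003,0.006,0],[-0.006,0.012,0],[-0.009,0.018,0],[-0.0133,0.0244,0],[-0.0133,0.0244,0],[-0.0133,0.0244,0],[-0.0133,0.0244,0],[-0.0133,0.0244,0]], slide=[[0,0,-0.05],[0,0,-0.15],[0,0,-0.27],[0,0,-0.39],[0,0,-0.5],[0,0,-0.58],[0,0,-0.625],[0,0,-0.64]], grip=[-1,-1,-1,-1,-1,-1,-1,-1])

```text
clock: 13.22
position: [517.4, 11.9, 78.6]
ee_rot: [0.86, -0.511, -0.0, 0.0]
contact_force: [0.5, 0.1, -4.9]
gripper_width: 13.3
grasp_force: 59.3
```

>>> servo_tool(rotation=[[0,0,0],[0,0,0],[0,0,0]], slide=[[0,0,-0.005],[0,0,-0.01],[0,0,-0.01]], grip=[-1,-1,-1])

```text
clock: 13.6
position: [517.4, 12.2, 77.8]
ee_rot: [0.86, -0.511, 0.0, -0.0]
contact_force: [0.2, -0.5, -4.9]
gripper_width: 13.2
grasp_force: 59.3
```

>>> servo_tool(rotation=[[0,0,0],[0,0,0],[0,0,0],[0,0,0]], slide=[[0,0,-0.005],[0,0,-0.01],[0,0,-0.01],[0,0,-0.01]], grip=[-1,-1,-1,-1])

```text
clock: 14.1
position: [517.5, 12.2, 77.7]
ee_rot: [0.86, -0.511, 0.001, -0.0]
contact_force: [-5.6, 1.4, 10.5]
gripper_width: 13.3
grasp_force: 61.5
```

In contact. I open the fingers, keeping the opening moderate so they stay clear, then retreat upward.

>>> servo_tool(rotation=[[0,0,0],[0,0,0],[0,0,0],[0,0,0],[0,0,0],[0,0,0],[0,0,0],[0,0,0]], slide=[[0,0,0.005],[0,0,0.005],[0,0,0.005],[0,0,0.005],[0,0,0.005],[0,0,0.005],[0,0,0.005],[0,0,0.005]], grip=[-0.5,-0.3,-0.1,0.2,0.5,0.8,0.8,0.8])

```text
clock: 15.1
position: [517.2, 12.1, 76.3]
ee_rot: [0.86, -0.511, 0.0, 0.0]
contact_force: [-0.2, -0.5, 0.6]
gripper_width: 76.5
grasp_force: 0.0
```

>>> servo_tool(rotation=[[0,0,0],[0,0,0],[0,0,0],[0,0,0],[0,0,0],[0,0,0],[0,0,0]], slide=[[0,0,0.08],[0,0,0.2],[0,0,0.35],[0,0,0.55],[0,0,0.75],[0,0,0.85],[0,0,0.85]], grip=[0.8,0.8,0.8,0.8,0.8,0.8,0.8])

```text
clock: 15.98
position: [517.9, 12.3, 247.9]
ee_rot: [0.86, -0.511, 0.001, -0.002]
contact_force: [-0.4, 0.3, 0.0]
gripper_width: 76.8
grasp_force: 0.0
```

Run:
```python
from h import *
d=get_image("scene");save(d,"s6");P=cloud(d);s=read_state();print(s["position"],s["contact_force"],s["gripper_width"])
S=d["image"].astype(int);v,u=np.mgrid[:384,:512]
m=(S[...,0]>130)&(S[...,1]<70)&(u>215)&(u<290)&(v>190)&(v<280)&(P[...,2]<140)
print(np.percentile(P[m][:,2],[1,99]))
```

```text
[516.95854479  12.24380632 246.23977027] [-0.78997307  1.21151784  0.29297077] 76.64371011356234
[ 62.97862658 117.40311352]
```

View pics/s6.png

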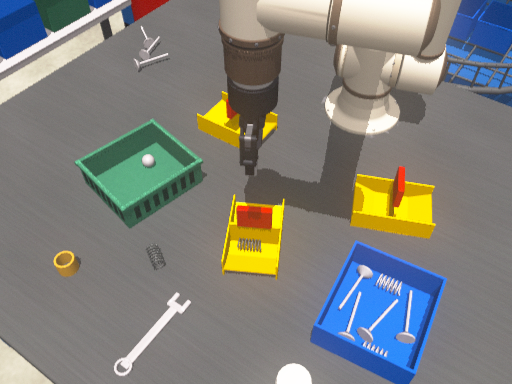

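The tray stands upright at (254,240) with the spring inside at (249,244). The ball is in the crate at (148,160) and the gripper is clear.

```bash
python3 -c "from bench import job_done; print(job_done())"
```

```text
the job is handed in; nothing more can be done
None
```

The job is handed in (no verdict returned): the last picture shows the ball in the green crate, the tray upright on the bench with the spring in its bay, and the gripper clear of everything.

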